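# Blue channel: set the lamp dial, then hold the filter slide at its click

## Task

Set the microscope lamp up for blue: first turn the dial on the grey lamp driver to the blue dot and let go of it. Then take the orange tab of the filter slide on the white lamp house and push it along its rail until it clicks into its ball notch, with the blue glass centred over the light port (not on to the end stop); the slide springs back if released, so finish while still holding it at the notch. Leave the glassware, racks and boxes around them where they stand.

Things in the scene. Friction and masses are not known exactly. Their poses are not given: they have to be found in the camera images.
- lamp_house: White box with a black top, fixed to the bench, 150 x 280 mm (own x, y), deck at 70 mm; left or right of the grey box. Origin: centre of its underside. Two aluminium rails along own y (at own x +-41 mm, 12 mm wide, tops at 84 mm) guide the filter slide: dark steel plate 66 x 100 x 8 mm with a 34 mm blue glass disc near its leading end. A cross bar at own y = 118 mm closes the far end.
- slide_travel (a joint): Travel (m) along the lamp house's +y: 0 = rest, 0.070 = centre of the ball notch, 0.085 = end stop. A return spring (5.2 N, 8 N at the notch) pulls it back to 0 if released, notch or not; friction 0.4 N. The ball drops in from 4 mm before to 4 mm past the centre: the push needed falls by about 3 N up to the centre, then jumps up by about 6 N within 1 mm.
- filter_slide: The sliding part: the dark plate (8 mm thick, top 79 mm above the bench) and on its trailing end an upright ORANGE TAB, 26 mm (lamp house x) x 12 mm (lamp house y, the sliding direction) x 36 mm tall above the plate. Origin: centre under the tab, at the plate's underside, 71 mm above the bench; axes as the lamp house's. At slide_travel 0 it is at (0, -85 mm) in the lamp house's frame.
- tab_grip (a point): Point in the middle of the orange tab, 26 mm above the plate's top (10 mm below the tab's top, 105 mm above the bench): pinch here with a tool pointing down, across the tab's 12 mm.
- port (a point): Centre of the round light port (pale yellow disc, 38 mm, in a steel ring) in the lamp house's deck, at (0, 40 mm, 70 mm) in its frame. With the slide at its notch the blue glass is centred over it and the yellow lines of slide and rails line up.
- lamp_driver: Grey box with a white top, fixed to the bench, 150 x 180 mm (own x, y), top at 65 mm. Origin: centre of its underside. The dial stands on it at own (-18 mm, 0). Five coloured dots lie on a 39 mm radius around the dial.
- dial_angle (a joint): Angle (rad) of the dial, growing clockwise seen from above; clicks every 0.436: 0 = white dot, 0.436 = green, 0.873 = yellow, 1.309 = BLUE, 1.745 = red. The white pointer's direction in the driver's own frame at value q is (-cos(0.873 - q), -sin(0.873 - q)). Ball detents pull it to the nearest click (about 0.04 Nm).
- dial: Black dial on the lamp driver: a 52 mm disc, 10 mm thick, carrying a bar grip 48 x 14 mm that reaches 40 mm above the dial's underside. Origin: on its vertical axis at its underside, 66 mm above the bench. The bar lies along the white pointer line; pinch it from above across its 14 mm.
- dial_grip (a point): Point on the dial's axis inside the bar, 31 mm above the dial's underside, 97 mm above the bench: where to pinch with a tool pointing down.
- tube_rack: Bystander: white tube rack with three blue-capped tubes, 124 x 68 x 106 mm, origin centre of underside.
- orange_rack: Bystander: orange tube rack with two green-capped tubes, 96 x 68 x 106 mm, origin centre of underside.
- amber_bottle: Bystander: amber glass bottle, 72 mm wide, 170 mm tall, origin centre of underside.
- white_jar: Bystander: white jar, 70 mm wide, 85 mm tall, origin centre of underside.
- tip_box: Bystander: blue pipette tip box with clear lid, 85 x 120 x 65 mm, origin centre of underside.
- beaker: Bystander: small glass beaker, 56 mm wide, 65 mm tall, between robot and boxes, origin centre of underside.
- sample_jar: Bystander: clear little jar with black cap, 28 mm wide, 34 mm tall, standing on the back of the lamp driver's top; origin centre of underside.

How it is judged:
On the way, in this order (a step that is already met when the one before it is completed fails the run):
1. the dial is turned to the blue dot and released, the filter slide still back at rest (value of joint dial_angle between 1.179 and 1.439 rad and contact force between each of the arm, the fingers and dial below 0.1 N and value of joint slide_travel below 0.03 m), for 0.2 s.
2. the slide sits at its ball notch, held by the fingers at the orange tab (value of joint slide_travel between 0.0675 and 0.0725 m and contact force between the fingers and filter_slide above 0.8 N and velocity of joint slide_travel between -0.01 and 0.01 m/s and value of joint dial_angle between 1.179 and 1.439 rad), for 0.2 s.
At the end, for the whole second after the job is handed in: The dial is within 0.13 rad of the blue dot's click (1.309) and untouched; the filter slide is at rest (under 10 mm/s), within 2.5 mm of its notch centre (0.070), and the fingers still hold the orange tab (at least 0.8 N of contact) (all of step 2 and contact force between each of the arm, the fingers and dial below 0.1 N); the arm keeps its last pose, push and grip.
It fails at once if a tube rack is shifted by more than 30 mm or tipped (distance of any of tube_rack, orange_rack from where it was at the start of the episode above 0.03 m or angle between any of tube_rack, orange_rack's own z axis and vertical above 0.4 rad).
It fails at once if the bottle, white jar or tip box is shifted by more than 30 mm or tipped (distance of any of amber_bottle, white_jar, tip_box from where it was at the start of the episode above 0.03 m or angle between any of amber_bottle, white_jar, tip_box's own z axis and vertical above 0.4 rad).
It fails at once if the beaker or the little sample jar is shifted by more than 30 mm or tipped (distance of any of beaker, sample_jar from where it was at the start of the episode above 0.03 m or angle between any of beaker, sample_jar's own z axis and vertical above 0.4 rad).
It also fails if it takes over 58 s, if anything falls off the work surface, if the arm or the gripper's body presses on something with over 40 N, if the wrist force passes 120 N, or if a joint passes its speed limit or range.

## Robot

A 6-joint arm with a two-finger parallel gripper is mounted at the origin on the work surface. World frame = base frame: x ahead of the robot, y to its left, z up, the work surface at z = 0. Lengths are in m, angles in rad, forces in N, time in s.
With the tool pointing down it reaches from about 0.3 to 0.875 m from the base axis. Payload 6.4 kg.
Tool frame: the origin (TCP) lies between the finger pads, 19 mm behind the fingertips; this is the grasp point; z points along the fingers, y is the line along which they close (so a half turn about z gives the same grasp; the last joint's range is limited). The gripper opens to 85 mm and grips with 20 to 120 N. Pads are 22 mm wide; open, the fingers measure 114 mm over their backs; the gripper's body (76 mm by 85 mm) begins 54 mm behind the grasp point. The pads swing forward as they close: fully open they stand 13 mm farther back than shut.
Start: joints at [-1.476, 0.181, 1.607, -0, 1.354, -0.206], TCP at [0.17, -0.549, 0.25] pointing down, gripper open.
Joint ranges: [-2.99, 2.99], [-0.89, 2.07], [0.3, 2.58], [-1.14, 4.28], [0, 2.63], [-3.12, 3.12]. Speed limits (rad/s): [2.57, 2.57, 3.01, 3.14, 3.14, 3.14].

## Interface

Orientations are given as a unit quaternion [w, x, y, z].
In Python, from bench import ctrl gives the robot as it stands.
- The arm moves only by the tool drive_tool, never from a script. Its argument "plan" is a list that holds one entry, the list of rows, each a list of 4 numbers: the shift along the tool's x, y, z scaled (see below), then the turn about the tool's z scaled (see below). In form: [[[x, y, z, roll], ...]]. A call has 1 to 12 rows; each row is the pose to reach, as a shift and turn from the pose commanded when the call began, along the tool's axes at that moment, turning the shorter way round; what a row does not reach only later rows make up. The controller multiplies each number of a shift by 400 mm and each number of a turn by 180 degrees. A row lasts 1/12 s, in which the tool goes at most 41.7 mm and 7.16 degrees, less where a joint would pass 70% of its speed; a pose out of reach is approached as far as the arm can. A call with a number of a shift or a turn outside -1 to 1 is refused whole. A call with a gripper value outside its range is refused whole. "jaw" is the closure, from 0 (fully open) to 1 (shut), set as the call begins (left out, the last holds). The fingers move at their own pace and stop on an object; the grip force is fixed at half the most. Time passes only in rows, so rows that repeat a pose let the fingers close. It gives the time, the measured TCP pose, the force, the opening and the grip force at its end, in the units of the state.
- ctrl.get_obs(): the state, without advancing time (a new reading comes with each control period).
- ctrl.camera(name): name is "scene" or "side" or "wrist"; returns (picture, depth): 384x512x3 uint8, red, green, blue; 384x512 float32, m along the optical axis (not along the pixel's ray), 0 where there is no reading.
- ctrl.camera_info(name): a dict with "camera_matrix" (3x3 intrinsics, pixels), "R" (3x3) and "t" (3): a world point X has camera coordinates R X + t; the wrist camera has in their place "T_tool_cam" (4x4, takes a point from camera to tool coordinates, whose origin is the TCP and whose axes are the flange's). Camera axes: x right, y down, z forward; pixel columns grow to the right and rows downward; lengths in m; the calibration is good to about 2 mm. A picture is of the moment at which its call begins: read the wrist's pose just before it. camera_info takes no time and is no camera call.
- ctrl.hand_in(): hands the job in; it is judged then, once.
The state is a dict: "time_s": time; "q": joint angles; "dq": joint speeds; "joint_efforts": joint torques, N m; "eef_pos": TCP position; "eef_rot": TCP orientation; "wrist_force": force on the tool from outside, world axes, zero at the start; "torque": the same for the moment, N m; "opening": opening from 0.0 (shut) to 1.0 (fully open); "grasp_force": force on a finger pad.
Only numpy, scipy, OpenCV 4.12 (cv2) and the standard library are available. Lean on these libraries where they do the work, as an engineer would, in place of code of your own. Each camera call takes 0.05 s, during which the arm holds its last target. There are 200 camera calls.

## Working session

There is one attempt and no reset: what is moved stays moved. The work goes in short steps, Python scripts to look and compute and a tool call to move; the robot and the scene stay as the last step left them, time stands still between calls to the robot, and variables do not carry over. Pictures are saved under pics/ and viewed, at most 10 in all, crops included, and the job is handed in when it is done.

Besides the shell and the picture viewer there is one more tool, called after "Request:" as a command line: name --argument value ..., lists and objects as JSON in quotes. drive_tool: Moves the arm, as the interface text tells. Its arguments: {"type":"object","properties":{"plan":{"type":"array"},"jaw":{"type":"number"}},"required":["plan"]}

```bash
ls; mkdir -p pics; python3 - <<'E'
from bench import ctrl
import cv2,numpy as np
o=ctrl.get_obs();print({k:np.round(v,3) for k,v in o.items()})
ims=[]
for n in("scene","side"):
    p,d=ctrl.camera(n);np.savez(f"{n}0.npz",p=p,d=d);cv2.imwrite(f"pics/{n}0.png",cv2.resize(p[:,:,::-1],(800,600),interpolation=cv2.INTER_CUBIC))
    i=ctrl.camera_info(n);print(n,i)
print(ctrl.camera_info("wrist"))
E
```

```text
pics
{'time_s': np.float64(0.0), 'q': array([-1.476,  0.182,  1.608, -0.   ,  1.354, -0.206]), 'dq': array([ 0.   ,  0.   , -0.001,  0.   , -0.001, -0.002]), 'joint_efforts': array([-1.0000e-03, -4.4487e+01, -3.5134e+01, -0.0000e+00,  9.0000e-03,
       -0.0000e+00]), 'eef_pos': array([ 0.17 , -0.549,  0.249]), 'eef_rot': array([-0.001,  0.989,  0.15 ,  0.   ]), 'wrist_force': array([ 0.606, -0.281, -0.357]), 'torque': array([-0.036,  0.012, -0.013]), 'grasp_force': np.float64(0.0), 'opening': np.float64(0.998)}
scene {'camera_matrix': array([[430.98757477,   0.        , 265.62614777],
       [  0.        , 430.98757477, 189.94130261],
       [  0.        ,   0.        ,   1.        ]]), 'R': array([[-0.42419197,  0.90549698,  0.01167879],
       [ 0.60716057,  0.29395348, -0.73820552],
       [-0.67187589, -0.30604996, -0.67447477]]), 't': array([ 0.23706051, -0.2842682 ,  1.8008223 ])}
side {'camera_matrix': array([[405.91512123,   0.        , 259.60831513],
       [  0.        , 405.91512123, 193.7938907 ],
       [  0.        ,   0.        ,   1.        ]]), 'R': array([[-0.9043177 , -0.42677156, -0.00869088],
       [-0.2916168 ,  0.63254033, -0.71753214],
       [ 0.31171965, -0.64634261, -0.69647117]]), 't': array([0.50488123, 0.23605432, 1.17442701])}
{'camera_matrix': array([[344.695074  ,   0.        , 257.21673326],
       [  0.        , 344.695074  , 193.76929932],
       [  0.        ,   0.        ,   1.        ]]), 'T_tool_cam': array([[ 7.27285088e-04, -9.53780374e-01, -3.00503693e-01,
         7.70668860e-02],
       [ 9.99999324e-01,  9.66154490e-04, -6.46296860e-04,
        -1.02810591e-04],
       [ 9.06758253e-04, -3.00503020e-01,  9.53780432e-01,
        -1.23954421e-01],
       [ 0.00000000e+00,  0.00000000e+00,  0.00000000e+00,
         1.00000000e+00]])}
```

View pics/scene0.png

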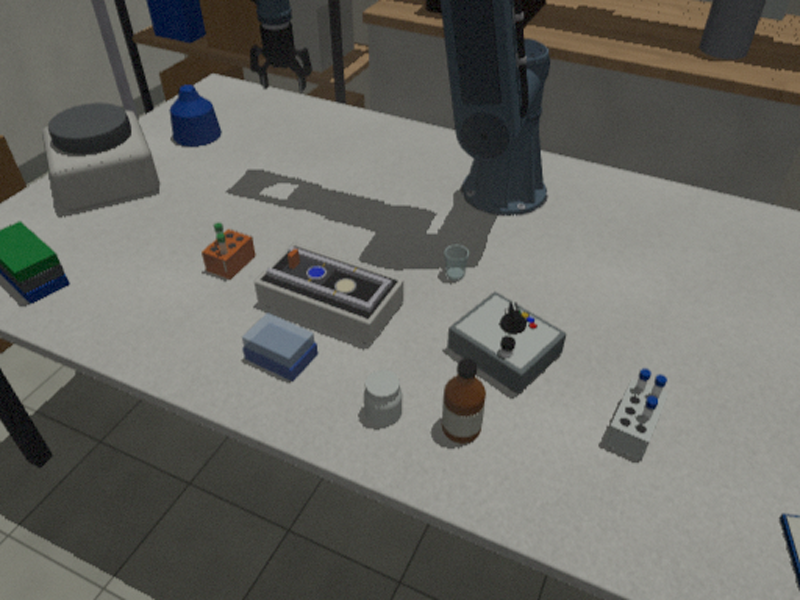

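View pics/side0.png

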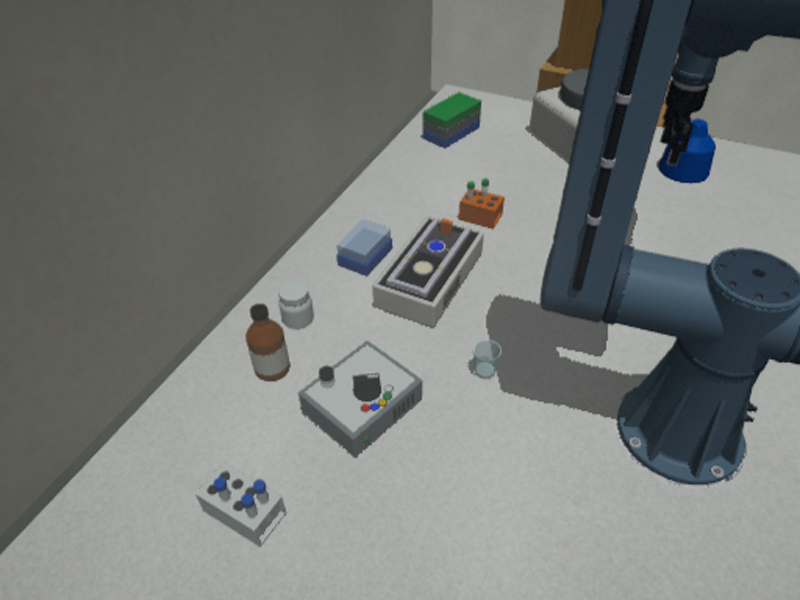

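The scene view shows the lamp house with the orange tab at (293,257), the blue glass at (317,272) and the port at (345,286). It also shows the driver's dial at (513,318), with the dots just beyond it. In the side view the tab is at (446,226), the glass at (437,246) and the dial at (367,388), with its dots at (365–390, 390–408).

```bash
cat > h.py <<'E'
import numpy as np,cv2
from bench import ctrl
def Rt(n,pose=None):
    i=ctrl.camera_info(n);K=i["camera_matrix"]
    if n!="wrist": return K,np.array(i["R"]).T,-np.array(i["R"]).T@i["t"]
    from scipy.spatial.transform import Rotation as R
    p,q=pose;Rw=R.from_quat(np.r_[q[1:],q[0]]).as_matrix();T=np.array(i["T_tool_cam"])
    return K,Rw@T[:3,:3],Rw@T[:3,3]+p
def plane(n,uv,z,pose=None):
    K,R,c=Rt(n,pose);uv=np.atleast_2d(uv)
    d=np.c_[(uv-K[:2,2])/[K[0,0],K[1,1]],np.ones(len(uv))]@R.T
    return c+d*((z-c[2])/d[:,2])[:,None]
def cloud(n,d,pose=None):
    K,R,c=Rt(n,pose);v,u=np.indices(d.shape)
    return np.dstack([(u-K[0,2])/K[0,0]*d,(v-K[1,2])/K[1,1]*d,d])@R.T+c
def blobs(m,amin=4):
    n,l,s,c=cv2.connectedComponentsWithStats(m.astype(np.uint8));return [(s[i,4],c[i]) for i in range(1,n) if s[i,4]>=amin]
E
python3 - <<'E'
from h import *
np.set_printoptions(precision=4,suppress=True)
for n in("scene","side"):
    f=np.load(n+"0.npz");p,d=f["p"],f["d"];X=cloud(n,d);hsv=cv2.cvtColor(p,cv2.COLOR_RGB2HSV);H,S,V=hsv[...,0].astype(int),hsv[...,1],hsv[...,2]
    x,y,z=X[...,0],X[...,1],X[...,2]
    ok=(d>0)&(x>.2)&(x<.95)&(abs(y)<.6)
    print(n)
    for nm,m,zz in(("blue",(abs(H-120)<12)&(S>150)&(z>.05)&(z<.1),.079),("bluedot",(abs(H-120)<12)&(S>150)&(z>.05)&(z<.08),.0655),("red",((H<5)|(H>175))&(S>150)&(z>.05)&(z<.08),.0655),("yel",(abs(H-25)<6)&(S>130)&(z>.05)&(z<.08),.0655),("green",(abs(H-60)<15)&(S>100)&(z>.05)&(z<.08),.0655),("tab",(abs(H-9)<6)&(S>150)&(z>.075)&(z<.13),.11),("port",(abs(H-25)<10)&(S>30)&(S<140)&(V>130)&(z>.05)&(z<.08),.07)):
        for a,c in blobs(m&ok,3): print(nm,a,c,plane(n,c,zz)[0], X[int(c[1]+.5),int(c[0]+.5)])
    for a,b,zl in((.055,.072,.065),(.076,.092,.084)):
        m=(ok&(z>a)&(z<b)&(V>60)).astype(np.uint8)
        cs,_=cv2.findContours(m,cv2.RETR_EXTERNAL,cv2.CHAIN_APPROX_NONE)
        for c in cs:
            if len(c)<60: continue
            P=plane(n,c[:,0,:].astype(float),zl)[:,:2].astype(np.float32);r=cv2.minAreaRect(P);print("rect",zl,np.round(r[0],4),np.round(r[1],3),round(r[2],2))
    # objects
    m=(ok&(z>.02)).astype(np.uint8)
    for i,(a,c) in enumerate(blobs(m,60)):
        pass
    k,l=cv2.connectedComponents(m)
    for i in range(1,k):
        q=X[l==i]
        if len(q)>100: print("obj",len(q),np.percentile(q,2,0),np.percentile(q,98,0))
E
```

```text
scene
blue 41 [201.9024 173.878 ] [ 0.5841 -0.2215  0.079 ] [ 0.5906 -0.2166  0.0852]
blue 11 [339.0909 204.1818] [0.524 0.232 0.079] [0.5126 0.2294 0.0686]
blue 6 [415.8333 259.6667] [0.64   0.4868 0.079 ] [0.6581 0.486  0.0978]
bluedot 11 [339.0909 204.1818] [0.51   0.2292 0.0655] [0.5126 0.2294 0.0686]
red 10 [340.5 208. ] [0.5243 0.2384 0.0655] [0.5219 0.2395 0.0638]
yel 12 [335.3333 201.25  ] [0.5025 0.2145 0.0655] [0.5049 0.2138 0.0684]
tab 16 [186.8125 161.9375] [ 0.5838 -0.2763  0.11  ] [ 0.5917 -0.2695  0.1178]
tab 3 [187.3333 168.    ] [ 0.6096 -0.2577  0.11  ] [ 0.5918 -0.2729  0.0913]
tab 149 [301.4497 253.5906] [0.7792 0.2065 0.11  ] [0.7894 0.2085 0.1207]
port 72 [220.6111 182.3611] [ 0.5855 -0.1506  0.07  ] [ 0.5833 -0.1504  0.0699]
rect 0.065 [0.7902 0.1955] [0.04  0.072] 14.56
rect 0.065 [0.8166 0.0549] [0.042 0.065] 25.66
rect 0.065 [0.6414 0.4716] [0.067 0.126] 85.0
rect 0.065 [ 0.7666 -0.1977] [0.122 0.087] 85.55
rect 0.065 [0.5599 0.1973] [0.181 0.154] 72.15
rect 0.065 [ 0.5894 -0.1889] [0.289 0.163] 89.02
rect 0.065 [ 0.574  -0.4608] [0.073 0.097] 89.18
rect 0.0
[... 1379 characters left out ...]
844 -0.1857] [0.294 0.156] 88.81
rect 0.065 [ 0.5622 -0.4555] [0.096 0.071] 1.06
rect 0.084 [ 0.5843 -0.1843] [0.258 0.098] 88.67
obj 8686 [0.2016 0.0067 0.302 ] [0.2844 0.0897 0.7238]
obj 132 [ 0.2003 -0.5604  0.3669] [ 0.2098 -0.3567  0.5756]
obj 499 [ 0.5189 -0.4997  0.0216] [ 0.6114 -0.4289  0.1054]
obj 2878 [ 0.5099 -0.3132  0.0242] [ 0.6568 -0.0465  0.0888]
obj 764 [ 0.7183 -0.2521  0.0218] [ 0.8031 -0.1377  0.0687]
obj 492 [0.7642 0.0239 0.0223] [0.8237 0.0821 0.0882]
obj 900 [0.7325 0.1736 0.0231] [0.7886 0.2277 0.1709]
obj 325 [ 0.3503 -0.0096  0.021 ] [0.3991 0.0429 0.0673]
obj 3229 [0.4676 0.1134 0.0246] [0.64   0.301  0.1039]
obj 1466 [0.5729 0.441  0.0235] [0.694  0.5122 0.1075]
```

Request:
drive_tool --plan '[[[0.72,-0.76,0,0],[0.72,-0.76,0,0],[0.72,-0.76,0,0],[0.72,-0.76,0,0],[0.72,-0.76,0,0],[0.72,-0.76,0,0],[0.72,-0.76,0,0],[0.72,-0.76,0,0],[0.72,-0.76,0,0],[0.72,-0.76,0,0],[0.72,-0.76,0,0],[0.72,-0.76,0,0]]]'

```text
time_s: 1.1
eef_pos: [0.356, -0.1713, 0.2498]
eef_rot: [-0.0, 0.988, 0.153, -0.0]
wrist_force: [-0.0, -0.2, -0.2]
opening: 1.0
grasp_force: 0.0
```

Request:
drive_tool --plan '[[[0.72,-0.76,0,0],[0.72,-0.76,0,0],[0.72,-0.76,0,0],[0.72,-0.76,0,0],[0.72,-0.76,0,0],[0.72,-0.76,0,0],[0.72,-0.76,0,0],[0.72,-0.76,0,0],[0.72,-0.76,0,0],[0.72,-0.76,0,0],[0.72,-0.76,0,0],[0.72,-0.76,0,0]]]'

```text
time_s: 2.1
eef_pos: [0.5413, 0.2021, 0.2487]
eef_rot: [0.0, 0.989, 0.15, -0.001]
wrist_force: [-0.9, 0.0, 0.1]
opening: 1.003
grasp_force: 0.0
```

```bash
cat > look.py <<'E'
import sys
from h import *
o=ctrl.get_obs();p,d=ctrl.camera("wrist")
np.savez(sys.argv[1]+".npz",p=p,d=d,pos=o["eef_pos"],rot=o["eef_rot"])
cv2.imwrite(f"pics/{sys.argv[1]}.png",p[:,:,::-1]);print(o["time_s"],np.round(o["eef_pos"],4),np.round(o["eef_rot"],4),np.round(o["q"],3))
E
python3 look.py w1
```

```text
2.1 [0.5413 0.2021 0.2487] [ 2.000e-04  9.886e-01  1.504e-01 -9.000e-04] [ 0.152  0.189  1.6   -0.     1.354  1.421]
```

View pics/w1.png

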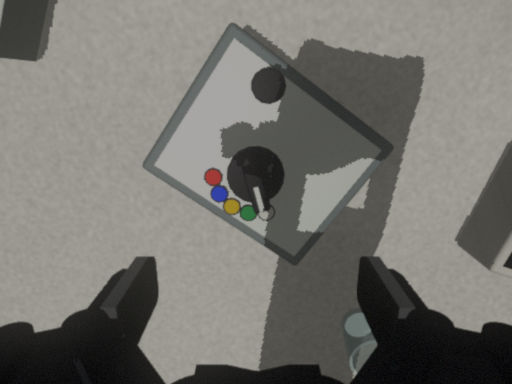

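The wrist view shows the dial at about (255,174), with its white pointer running to (262,207) beside the white dot at (266,212). The dial therefore starts near 0. The sample jar is at (268,85).

```bash
python3 - <<'E'
from h import *
from scipy.optimize import least_squares
np.set_printoptions(precision=4,suppress=True)
f=np.load("w1.npz");p,d=f["p"],f["d"];pose=(f["pos"],f["rot"])
hsv=cv2.cvtColor(p,cv2.COLOR_RGB2HSV);H,S,V=[hsv[...,i].astype(int) for i in range(3)]
D={}
roi=np.zeros(H.shape,bool);roi[120:260,180:300]=1
for nm,m,q in(("green",(abs(H-65)<20)&(S>120),.436),("yel",(abs(H-22)<8)&(S>120),.873),("blue",(abs(H-117)<14)&(S>130),1.309),("red",((H<8)|(H>172))&(S>120),1.745)):
    a,c=max(blobs(m&roi),key=lambda t:t[0]);D[q]=plane("wrist",c,.0655,pose)[0,:2];print(nm,a,c,D[q])
qs=np.array(list(D));P=np.array(list(D.values()))
def res(v):
    a=v[2]+np.pi+.873-qs; return (P-v[:2]-.039*np.c_[np.cos(a),np.sin(a)]).ravel()
s=least_squares(res,[.54,.204,-.314]);print(s.x,np.abs(s.fun).max())
X=cloud("wrist",d,pose);z=X[...,2]
m=roi&(z>.095)&(z<.125);Q=X[m];r=cv2.minAreaRect(Q[:,:2].astype(np.float32));print("bar",m.sum(),np.median(Q[:,2]),r)
pt=roi&(V>110)&(S<60)&(z>.09)&(z<.12);Q=X[pt][:,:2];print("ptr",pt.sum(),Q.mean(0),np.degrees(np.arctan2(*(Q.mean(0)-s.x[:2])[::-1])))
y=s.x[2];print("white angle deg",np.degrees(y+np.pi+.873),"blue",np.degrees(y+np.pi+.873-1.309))
jar=(z>.09)&(z<.11);jar[120:]=0;print("jar",np.median(X[jar],0), jar.sum())
E
```

```text
green 149 [247.6443 212.7383] [0.5013 0.1994]
yel 188 [231.3883 206.1011] [0.5031 0.216 ]
blue 180 [218.8944 193.4944] [0.5117 0.2306]
red 196 [212.7449 176.8265] [0.5255 0.2403]
[ 0.5401  0.2041 -0.3156] 0.00012472546137247062
bar 1038 0.10565417135245098 ((0.5406859517097473, 0.20387974381446838), (0.04870855063199997, 0.01420495193451643), 31.79454231262207)
ptr 133 [0.5306 0.198 ] -147.66282093836566
white angle deg 211.9384405465485 blue 136.93826516392372
jar [0.6173 0.2173 0.0989] 987
```

Request:
drive_tool --plan '[[[-0.001,-0.005,0.1,-0.04],[-0.001,-0.005,0.15,-0.081],[-0.001,-0.005,0.2,-0.081],[-0.001,-0.005,0.25,-0.081],[-0.001,-0.005,0.3,-0.081],[-0.001,-0.005,0.33,-0.081],[-0.001,-0.005,0.36,-0.081],[-0.001,-0.005,0.375,-0.081],[-0.001,-0.005,0.375,-0.081],[-0.001,-0.005,0.375,-0.081]]]' --jaw 0.4

```text
time_s: 2.98
eef_pos: [0.5398, 0.2036, 0.1005]
eef_rot: [0.0, 0.962, 0.274, 0.0]
wrist_force: [-0.5, 0.1, 0.4]
opening: 0.603
grasp_force: 0.0
```

Request:
drive_tool --plan '[[[0,0,0.004,0],[0,0,0.004,0],[0,0,0.004,0],[0,0,0.004,0],[0,0,0.004,0],[0,0,0.004,0],[0,0,0.004,0],[0,0,0.004,0]]]' --jaw 1

```text
time_s: 3.65
eef_pos: [0.5402, 0.2038, 0.0994]
eef_rot: [0.0, 0.962, 0.274, 0.001]
wrist_force: [-0.4, -3.8, 5.3]
opening: 0.151
grasp_force: 61.4
```

Request:
drive_tool --plan '[[[0,0,0,0.038],[0,0,0,0.076],[0,0,0,0.114],[0,0,0,0.152],[0,0,0,0.19],[0,0,0,0.228],[0,0,0,0.266],[0,0,0,0.304],[0,0,0,0.342],[0,0,0,0.38],[0,0,0,0.417],[0,0,0,0.417]]]'

```text
time_s: 4.65
eef_pos: [0.5403, 0.2039, 0.0994]
eef_rot: [-0.0, 0.928, -0.371, 0.001]
wrist_force: [-0.5, -1.9, 5.0]
opening: 0.151
grasp_force: 61.3
```

Request:
drive_tool --plan '[[[0,0,0,0],[0,0,0,0],[0,0,0,0]]]'

```text
time_s: 4.9
eef_pos: [0.5403, 0.2039, 0.0994]
eef_rot: [-0.0, 0.93, -0.368, 0.001]
wrist_force: [-1.2, -2.7, 4.7]
opening: 0.148
grasp_force: 61.3
```

Request:
drive_tool --plan '[[[0,0,0,0],[0,0,0,0],[0,0,0,0],[0,0,0,0],[0,0,0,0]]]' --jaw 0.4

```text
time_s: 5.32
eef_pos: [0.5391, 0.204, 0.0981]
eef_rot: [0.0, 0.93, -0.368, -0.0]
wrist_force: [-0.7, -0.1, 0.0]
opening: 0.597
grasp_force: 0.0
```

Request:
drive_tool --plan '[[[0,0,-0.05,0],[0,0,-0.125,0],[0,0,-0.225,0],[0,0,-0.325,0],[0,0,-0.375,0],[0,0,-0.375,0],[0,0,-0.375,0]]]'

```text
time_s: 5.9
eef_pos: [0.5401, 0.2042, 0.2499]
eef_rot: [-0.001, 0.93, -0.368, 0.001]
wrist_force: [-0.4, -0.8, -0.5]
opening: 0.599
grasp_force: 0.0
```

```bash
python3 look.py w2; python3 - <<'E'
from h import *
f=np.load("w2.npz");p,d=f["p"],f["d"];pose=(f["pos"],f["rot"])
X=cloud("wrist",d,pose);z=X[...,2]
m=(z>.095)&(z<.125)&(np.hypot(X[...,0]-.5403,X[...,1]-.204)<.04);Q=X[m];print("bar",m.sum(),cv2.minAreaRect(Q[:,:2].astype(np.float32)))
print(ctrl.get_obs()["wrist_force"])
E
```

```text
5.9 [0.5401 0.2042 0.2499] [-9.000e-04  9.296e-01 -3.685e-01  1.400e-03] [0.156 0.184 1.603 0.    1.351 2.481]
bar 1000 ((0.5407319068908691, 0.20332291722297668), (0.013660525903105736, 0.04748022183775902), 46.55056381225586)
[-0.38039597 -0.35330344  0.63245637]
```

View pics/w2.png

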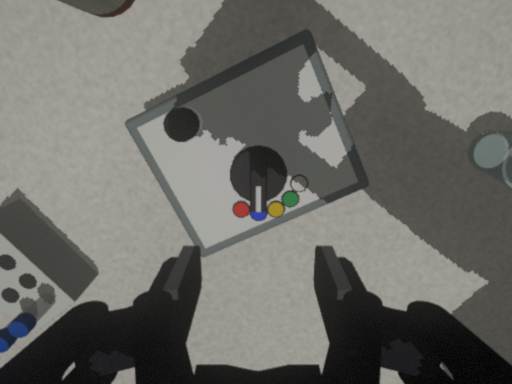

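The pointer now points at the blue dot at (258,213), and the bar measures −43.5° against −43.1° wanted. Next is the slide.

Request:
drive_tool --plan '[[[0.9,0.798,0,-0.233],[0.9,0.798,0,-0.233],[0.9,0.798,0,-0.233],[0.9,0.798,0,-0.233],[0.9,0.798,0,-0.233],[0.9,0.798,0,-0.233],[0.9,0.798,0,-0.233],[0.9,0.798,0,-0.233],[0.9,0.798,0,-0.233],[0.9,0.798,0,-0.233],[0.9,0.798,0,-0.233],[0.9,0.798,0,-0.233]]]'

```text
time_s: 6.95
eef_pos: [0.5816, -0.275, 0.2453]
eef_rot: [-0.001, 1.0, -0.011, -0.002]
wrist_force: [0.8, -0.4, 0.8]
opening: 0.599
grasp_force: 0.0
```

Request:
drive_tool --plan '[[[0,0,0,0],[0,0,0,0],[0,0,0,0]]]'

```text
time_s: 7.2
eef_pos: [0.5818, -0.2729, 0.2459]
eef_rot: [-0.001, 1.0, -0.012, -0.002]
wrist_force: [-0.2, -0.3, 0.8]
opening: 0.598
grasp_force: 0.0
```

```bash
python3 look.py w3; cat > lamp.py <<'E'
import sys
from h import *
np.set_printoptions(precision=4,suppress=True)
f=np.load(sys.argv[1]+".npz");p,d=f["p"],f["d"];pose=(f["pos"],f["rot"])
hsv=cv2.cvtColor(p,cv2.COLOR_RGB2HSV);H,S,V=[hsv[...,i].astype(int) for i in range(3)]
X=cloud("wrist",d,pose);z=X[...,2]
for nm,m,h in(("tab",(abs(H-9)<7)&(S>120)&(z>.109)&(X[...,1]>-.4),.115),("glass",(abs(H-118)<14)&(S>130)&(z>.06)&(z<.1),.079),("port",(abs(H-24)<10)&(S>25)&(V>90)&(z>.05)&(z<.085),.070)):
    for a,c in blobs(m,60):
        print(nm,a,c,plane("wrist",c,h,pose)[0])
        if nm=="tab": Q=X[m];print(cv2.minAreaRect(Q[:,:2].astype(np.float32)),np.median(Q,0))
m=((z>.08)&(z<.09)&(V>60));k,l,s,_=cv2.connectedComponentsWithStats(m.astype(np.uint8))
for i in range(1,k):
    if s[i,4]>300: print("rail",s[i,4],cv2.minAreaRect(X[l==i][:,:2].astype(np.float32)))
E
python3 lamp.py w3
```

```text
7.2 [ 0.5818 -0.2729  0.2459] [-0.0015  0.9999 -0.0118 -0.0017] [-0.623  0.335  1.426  0.     1.385  0.971]
tab 513 [259.2203 184.3645] [ 0.5856 -0.2738  0.115 ]
((0.6153995990753174, -0.2748386859893799), (0.011622028425335884, 0.08765508234500885), 88.42271423339844) [ 0.5867 -0.2743  0.1149]
glass 1109 [195.3877 174.8467] [ 0.585  -0.2183  0.079 ]
port 72 [106.3472 127.2778] [ 0.6265 -0.1431  0.07  ]
port 76 [193.6184 142.5658] [ 0.6117 -0.2172  0.07  ]
port 1339 [118.6609 171.8925] [ 0.5869 -0.148   0.07  ]
port 212 [465.0283 175.7594] [ 0.5766 -0.4579  0.07  ]
port 66 [118.7273 220.3636] [ 0.5403 -0.1412  0.07  ]
rail 9326 ((0.5856721997261047, -0.18892492353916168), (0.2501409947872162, 0.09507530927658081), 88.69287109375)
rail 1567 ((0.5862512588500977, -0.21851064264774323), (0.04167361557483673, 0.04293127357959747), 82.74797821044922)
```

View pics/w3.png

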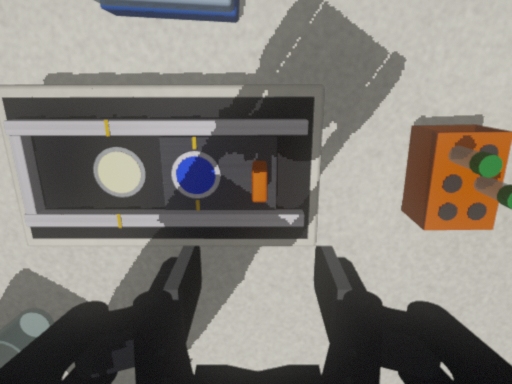

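The wrist view shows the tab at (259,184), the glass at (195,175) and the port at (119,172). The glass-to-port gap is 70 mm, so the slide is at rest.

Request:
drive_tool --plan '[[[0.009,0.002,0.06,0],[0.009,0.002,0.12,0],[0.009,0.002,0.18,0],[0.009,0.002,0.24,0],[0.009,0.002,0.29,0],[0.009,0.002,0.325,0],[0.009,0.002,0.34,0],[0.009,0.002,0.345,0],[0.009,0.002,0.345,0],[0.009,0.002,0.345,0],[0.009,0.002,0.345,0]]]'

```text
time_s: 8.17
eef_pos: [0.5873, -0.275, 0.1121]
eef_rot: [0.001, 1.0, -0.011, 0.001]
wrist_force: [0.1, -0.2, 0.3]
opening: 0.601
grasp_force: 0.0
```

Request:
drive_tool --plan '[[[-0.003,-0.002,0.008,0],[-0.003,-0.002,0.015,0],[-0.003,-0.002,0.015,0],[-0.003,-0.002,0.015,0]]]'

```text
time_s: 8.5
eef_pos: [0.585, -0.2736, 0.1042]
eef_rot: [-0.0, 1.0, -0.011, -0.0]
wrist_force: [0.6, -0.5, 1.0]
opening: 0.598
grasp_force: 0.0
```

Request:
drive_tool --plan '[[[0,0,0,0],[0,0,0,0],[0,0,0,0],[0,0,0,0],[0,0,0,0],[0,0,0,0],[0,0,0,0],[0,0,0,0]]]' --jaw 1

```text
time_s: 9.17
eef_pos: [0.5853, -0.274, 0.1046]
eef_rot: [0.0, 1.0, -0.011, 0.0]
wrist_force: [-1.4, -2.0, 1.7]
opening: 0.129
grasp_force: 59.3
```

Request:
drive_tool --plan '[[[0,0,0,0],[0,0,0,0]]]'

```text
time_s: 9.33
eef_pos: [0.5853, -0.274, 0.1046]
eef_rot: [0.0, 1.0, -0.011, 0.0]
wrist_force: [-1.2, -2.7, 1.8]
opening: 0.133
grasp_force: 59.4
```

Request:
drive_tool --plan '[[[0,-0.015,0,0],[0,-0.03,0,0],[0,-0.045,0,0],[0,-0.06,0,0],[0,-0.075,0,0],[0,-0.09,0,0],[0,-0.105,0,0],[0,-0.12,0,0],[0,-0.135,0,0],[0,-0.145,0,0],[0,-0.15,0,0],[0,-0.15,0,0]]]'

```text
time_s: 10.33
eef_pos: [0.5866, -0.2148, 0.1046]
eef_rot: [0.001, 1.0, -0.011, 0.0]
wrist_force: [-1.5, -5.4, -0.2]
opening: 0.133
grasp_force: 59.5
```

Request:
drive_tool --plan '[[[0,0,0,0],[0,0,0,0],[0,0,0,0]]]'

```text
time_s: 10.58
eef_pos: [0.5866, -0.2149, 0.1046]
eef_rot: [0.001, 1.0, -0.012, 0.0]
wrist_force: [-0.6, -5.6, 1.9]
opening: 0.127
grasp_force: 59.5
```

Request:
drive_tool --plan '[[[0,-0.012,0,0],[0,-0.012,0,0],[0,-0.012,0,0],[0,-0.012,0,0]]]'

```text
time_s: 10.92
eef_pos: [0.5867, -0.2101, 0.1046]
eef_rot: [0.001, 1.0, -0.012, 0.0]
wrist_force: [-1.4, -6.0, 1.2]
opening: 0.129
grasp_force: 59.5
```

Request:
drive_tool --plan '[[[0,-0.005,0,0],[0,-0.005,0,0],[0,-0.005,0,0],[0,-0.005,0,0]]]'

```text
time_s: 11.25
eef_pos: [0.5868, -0.2082, 0.1046]
eef_rot: [0.001, 1.0, -0.012, 0.0]
wrist_force: [-1.5, -6.9, 0.5]
opening: 0.126
grasp_force: 59.5
```

Request:
drive_tool --plan '[[[0,-0.005,0,0],[0,-0.005,0,0],[0,-0.005,0,0],[0,-0.005,0,0]]]'

```text
time_s: 11.58
eef_pos: [0.5868, -0.2058, 0.1046]
eef_rot: [0.001, 1.0, -0.011, 0.0]
wrist_force: [-1.9, -4.7, 0.2]
opening: 0.125
grasp_force: 59.6
```

Request:
drive_tool --plan '[[[0,-0.0025,0,0],[0,-0.0025,0,0],[0,-0.0025,0,0],[0,-0.0025,0,0]]]'

```text
time_s: 11.92
eef_pos: [0.5868, -0.2046, 0.1046]
eef_rot: [0.001, 1.0, -0.011, 0.0]
wrist_force: [-1.2, -5.0, 1.6]
opening: 0.131
grasp_force: 59.6
```

```bash
python3 - <<'E'
from h import *
for i in range(6):
    ctrl.camera("side");o=ctrl.get_obs();print(np.round(o["eef_pos"],4),np.round(o["wrist_force"],2))
E
python3 look.py w4; python3 lamp.py w4
```

```text
[ 0.5868 -0.2046  0.1046] [-0.56 -5.27  1.88]
[ 0.5868 -0.2046  0.1046] [-1.65 -5.    1.84]
[ 0.5868 -0.2046  0.1046] [-2.17 -4.97  2.03]
[ 0.5868 -0.2046  0.1046] [-0.7  -4.52  2.04]
[ 0.5868 -0.2045  0.1046] [-0.76 -5.58  2.57]
[ 0.5868 -0.2046  0.1046] [-2.   -5.61  1.57]
12.2167 [ 0.5868 -0.2046  0.1046] [ 6.000e-04  9.999e-01 -1.140e-02  1.000e-04] [-5.260e-01  4.410e-01  1.590e+00 -1.000e-03  1.110e+00  1.068e+00]
tab 1941 [257.2138 293.3658] [ 0.5884 -0.2045  0.115 ]
((0.6183990836143494, -0.20487694442272186), (0.011608418077230453, 0.0908961370587349), 89.55021667480469) [ 0.5887 -0.2045  0.115 ]
glass 3521 [141.8819 256.4942] [ 0.5862 -0.1487  0.079 ]
port 399 [132.3784 187.7368] [ 0.6182 -0.1452  0.07  ]
rail 14336 ((0.6261547207832336, -0.20363186299800873), (0.22288557887077332, 0.014902347698807716), 89.04641723632812)
rail 4992 ((0.5868501663208008, -0.14973585307598114), (0.04202605411410332, 0.04264914616942406), 60.029842376708984)
rail 2285 ((0.5499390959739685, -0.1001690998673439), (0.053662173449993134, 0.024954743683338165), 81.70040130615234)
rail 1167 ((0.5432397723197937, -0.29624730348587036), (0.03390767052769661, 0.013253459706902504), 88.58390808105469)
rail 535 ((0.5441716909408569, -0.2034650444984436), (0.010615088045597076, 0.02090517058968544), 0.9156423211097717)
```

Request:
drive_tool --plan '[[[0,-0.00125,0,0],[0,-0.00125,0,0],[0,-0.00125,0,0],[0,-0.00125,0,0]]]'

```text
time_s: 12.6
eef_pos: [0.5868, -0.2043, 0.1046]
eef_rot: [0.001, 1.0, -0.011, 0.0]
wrist_force: [-2.0, -5.8, 0.8]
opening: 0.131
grasp_force: 59.6
```

```bash
cat > f.py <<'E'
from h import *
A=[]
for i in range(6):
    ctrl.camera("side");o=ctrl.get_obs();A.append(np.r_[o["eef_pos"],o["wrist_force"]])
print(np.round(np.mean(A,0),4),o["time_s"])
E
python3 f.py
```

```text
[ 0.5868 -0.2043  0.1046 -1.5463 -6.0002  1.244 ] 12.9
```

Request:
drive_tool --plan '[[[0,-0.00125,0,0],[0,-0.00125,0,0],[0,-0.00125,0,0],[0,-0.00125,0,0]]]'

```text
time_s: 13.23
eef_pos: [0.5868, -0.2041, 0.1046]
eef_rot: [0.001, 1.0, -0.012, 0.0]
wrist_force: [0.5, -7.3, 0.7]
opening: 0.13
grasp_force: 59.5
```

```bash
python3 f.py
```

```text
[ 0.5868 -0.2041  0.1046 -1.5097 -6.8168  1.0552] 13.5333
```

Request:
drive_tool --plan '[[[0,-0.00125,0,0],[0,-0.00125,0,0],[0,-0.00125,0,0],[0,-0.00125,0,0]]]'

```text
time_s: 13.87
eef_pos: [0.5868, -0.2039, 0.1046]
eef_rot: [0.001, 1.0, -0.012, 0.0]
wrist_force: [-1.3, -8.7, 0.6]
opening: 0.129
grasp_force: 59.5
```

```bash
python3 f.py
```

```text
[ 0.5868 -0.2039  0.1046 -1.6995 -8.2275  1.0412] 14.1667
```

The push fell to about 5 N, then rose to 8 N within 1 mm at 70.1 mm of travel. That puts the ball at the notch centre, so I'm handing in while holding.

```bash
python3 -c "
from bench import ctrl
print(ctrl.hand_in())"
```

```text
the job is handed in; nothing more can be done
None
```

I turned the dial to the blue dot and released it, pushed the filter slide to its ball notch (about 70 mm of travel), and handed the job in with the fingers still holding the tab; no verdict came back.

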